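# Set the reference cell in the coolant photometer

## Robot

A 6-joint arm with a two-finger parallel gripper is mounted at the origin on the work surface. World frame = base frame: x ahead of the robot, y to its left, z up, the work surface at z = 0. Lengths are in mm, angles in rad, forces in N, time in s.
With the tool pointing down it reaches from about 275 to 750 mm from the base axis. Payload 10.2 kg.
Tool frame: the origin (TCP) lies at the very end of the fingers, on their centre line; the grasp point (between the pads) lies 19 mm behind it; x points along the fingers, y is the direction in which the jaws open and shut, and the axes are right-handed (so a half turn about x gives the same grasp; the last joint's range is limited). The gripper opens to 85 mm and grips with 20 to 120 N. Pads are 22 mm wide; open, the fingers measure 114 mm over their backs; the gripper's body (76 mm by 85 mm) begins 54 mm behind the grasp point. The pads swing forward as they close: fully open they stand 13 mm farther back than shut.
Start: joints at [-1.398, 0.313, 1.498, -0, 1.331, -0.223], TCP at [202.4, -484.423, 231.294] pointing down, gripper open.
Joint ranges: [-2.94, 2.94], [-0.97, 2.17], [0.19, 2.56], [-1.23, 4.37], [0.02, 3.11], [-2.88, 2.88]. Speed limits (rad/s): [2.39, 2.39, 3.01, 3.14, 3.14, 3.14].

## Interface

Orientations are given as a unit quaternion [w, x, y, z].
In Python, from rig import ctrl, viewer, finish_job gives the robot as it stands.
- The arm moves only by the tool carry_out, never from a script. Its argument "targets" is a list of rows, each an object of numbers: "x", "y", "z": the shift along the world's x, y, z in m; "ax", "ay", "az": the turn, a rotation vector about the world's x, y, z in rad; "hand": the opening, from -1 (shut) to 1 (fully open). A call has 1 to 5 rows; each row is the pose to reach, as a shift and turn from the pose commanded when the call began; what a row does not reach only later rows make up. A row lasts 1/8 s, in which the tool goes at most 62.5 mm and 10.7 degrees, less where a joint would pass 70% of its speed; a pose out of reach is approached as far as the arm can. A call with a gripper value outside its range is refused whole. The fingers move at their own pace and stop on an object; "grip_force" is the grip in N (left out, the last holds). Time passes only in rows, so rows that repeat a pose let the fingers close. It gives the time, the measured TCP pose, the force and the opening at its end, in the units of the state.
- ctrl.sense(): the state, without advancing time (a new reading comes with each control period).
- viewer.capture(name): name is "scene" or "top"; returns the picture (384x512x3 uint8, blue, green, red); there is no depth.
- viewer.camera_info(name): a dict with "fx", "fy", "cx", "cy" (pixels), "R" (3x3) and "t" (3): a world point X has camera coordinates R X + t. Camera axes: x right, y down, z forward; pixel columns grow to the right and rows downward; lengths in mm; the calibration is good to about 2 mm. A picture is of the moment at which its call begins. camera_info takes no time and is no camera call.
- finish_job(): hands the job in, once; it reports no verdict.
The state is a dict: "time_s": time; "joints": joint angles; "dq": joint speeds; "tau": joint torques, N m; "eef_pos": TCP position; "ee_rot": TCP orientation; "force": force on the tool from outside, world axes, zero at the start; "wrist_torque": the same for the moment, N m; "grip_width": opening from 0.0 (shut) to 1.0 (fully open).
Only numpy, scipy, OpenCV 4.12 (cv2) and the standard library are available. Lean on these libraries where they do the work, as an engineer would, in place of code of your own. Each camera call takes 0.05 s, during which the arm holds its last target. There are 200 camera calls.

## Task

Check the coolant photometer with its reference cell: take the square cell from the sloping rack by its stopper or frosted sides, never by its clear faces, and lower it (do not drop it) fully home in the well with its clear faces looking along the light path, to lamp and detector. Then stand the round light-shield cap over it, flat and centred on the turret. Leave the rest of the bench as it is.

Things in the scene. Friction and masses are not known exactly. Their poses are not given: they have to be found in the camera images.
- cell: Sealed square glass reference cell, 0.1 kg: glass 25 x 25 x 66 mm tall under a black square stopper 28 x 28 x 24 mm; 90 mm in all, plus a pale 2 mm rib across the stopper's top from clear face to clear face. The only square vessel in the sloping rack. Origin: centre of its underside; z up its axis to the stopper; x: normal of the two clear faces; y: normal of the two frosted, ribbed grey faces.
- stopper (a point): Centre of the cell's stopper, 78 mm up the cell's axis from its underside: the place to grip. Axes as the cell's. In the rack the cell leans 30 degrees to the rack's front, clear faces to front and back; 48 mm of it (24 mm of glass, then the stopper) stand out of the rack; neighbours stand 62 mm off, centre to centre, along its y.
- rack: Fixed grey sloping rack, 200 mm wide (y), base about 50 mm in x either way. A row of three square wells, 27 mm wide and 42 mm deep, at y = -62, 0 and 62 mm, leaning 30 degrees from vertical towards its front (-x). Highest edge 75 mm above the table. Origin: centre of its foot on the table; z up.
- photometer: Fixed white bench photometer, 180 mm wide (y), 220 mm deep, 55 mm high; display and keys on its sloping front (-x). A dark square turret, 68 x 68 mm, rises to 80 mm and holds the cell well. The light path runs along this body's y, level through the well, from lamp house (+y) to detector (-y), with a short lens barrel each side. Origin: on the table under the well's axis; x to the rear, z up.
- well (a point): Centre of the floor of the photometer's square well. The well is 28 mm square, open at the turret's top, 46 mm deep, with a 3 mm 45-degree lead-in at its mouth; its sides lie along the photometer's x and y. The cell fits in either way round or a quarter turn off. Axes as the photometer's. With the cell home 44 mm of it stand above the turret.
- turret_top (a point): Centre of the well's mouth in the turret's flat top, 80 mm above the table, 46 mm above well. Axes as the photometer's.
- lamp (a point): Middle of the finned aluminium lamp house on the deck, left (+y) of the turret; 38 mm wide, 50 mm deep, its top 91 mm above the table.
- detector (a point): Middle of the round black detector head on the deck, right (-y) of the turret; 33 mm across, 30 mm long, its top 88 mm above the table.
- cap: Loose round black light-shield cap (0.06 kg), an upside-down cup standing mouth down: outside diameter 58 mm, 54 mm tall, inside about 51 mm wide and 50 mm deep, with a flange 65 mm in diameter and 5 mm high at its mouth. Origin: centre of its mouth (underside); z up to its closed top.
- vial_a: Bystander: round capped glass vial, 24 mm across the glass, 27 mm across the cap, 82 mm tall, in another well of the rack. Origin: centre of its underside, z up its axis.
- vial_b: Bystander: a second round vial like vial_a, in the remaining well.
- bottle: Bystander: white bottle, 66 mm across, 170 mm tall, standing behind the cap. Origin: centre of its underside.
- carton: Bystander: closed carton 75 x 55 x 45 mm behind the rack. Origin: centre of its underside.
- driver: Bystander: screwdriver 180 mm long lying behind the photometer. Origin: under its middle.
- relay: Bystander: black plug-in relay 28 x 28 x 40 mm, pins up, in front between rack and photometer. Origin: centre of its underside.
- tape: Bystander: roll of tape, 90 mm across, 24 mm high, lying right of the rack. Origin: centre of its underside.
Things that resemble listed ones, but are neither listed nor needed, are in the scene too. What is shaped like the cell but green or yellow is not meant.

How it is judged (in metres and radians):
On the way:
1. the cell is lowered into the well, clear faces along the light path, still held when within 12 mm of the well's floor (z of cell in the frame of well below 0.012 m and horizontal distance between cell and well below 0.004 m and angle between cell's own z axis and vertical below 0.12 rad and angle between the x axis of cell and the y axis of photometer, either way round below 0.2 rad and contact force between the fingers and cell above 0.3 N), for 0.05 s.
At the end, for the whole second after the job is handed in: The cell stands on the well's floor (3 mm in height, 4 mm sideways, upright to 0.12 rad), clear faces square to the light path to 0.2 rad, either way round; the cap stands over it flat on the turret (3 mm, 0.06 rad), centred to 9 mm; both released and at rest (z of cell in the frame of well below 0.003 m and horizontal distance between cell and well below 0.004 m and angle between cell's own z axis and vertical below 0.12 rad and angle between the x axis of cell and the y axis of photometer, either way round below 0.2 rad and horizontal distance between cap and well below 0.009 m and z of cap in the frame of turret_top between -0.003 and 0.003 m and angle between cap's own z axis and vertical below 0.06 rad and linear speed of each of cell, cap below 0.02 m/s); the robot touches nothing.
It fails at once if the fingers touch a clear face of the cell (contact force between the fingers and cell_c0 above 0.5 N).
It fails at once if a round vial is moved more than 15 mm (distance of any of vial_a, vial_b from where it was at the start of the episode above 0.015 m).
It fails at once if another thing on the bench is moved more than 30 mm (distance of any of bottle, carton, driver, relay, tape from where it was at the start of the episode above 0.03 m).
It also fails if it takes over 51 s, if anything falls off the work surface, if the arm or the gripper's body presses on something with over 40 N, if the wrist force passes 120 N, or if a joint passes its speed limit or range.

## Working session

There is one attempt and no reset: what is moved stays moved. The work goes in short steps, Python scripts to look and compute and a tool call to move; the robot and the scene stay as the last step left them, time stands still between calls to the robot, and variables do not carry over. Pictures are saved under pics/ and viewed, about 8 in all and at most 12, crops included, and the job is handed in when it is done.

Besides the shell and the picture viewer there is one more tool, called as a command line: name --argument value ..., lists and objects as JSON in quotes. carry_out: Moves the arm, as the interface text tells. Its arguments: {"type":"object","properties":{"targets":{"type":"array"},"grip_force":{"type":"number"}},"required":["targets"]}

```bash
mkdir -p pics; ls
python3 - <<'E'
from rig import ctrl, viewer
import cv2,json
for n in("scene","top"):
    im=viewer.capture(n); cv2.imwrite(f"pics/{n}0.png",im)
    c=viewer.camera_info(n); print(n,{k:(v.tolist() if hasattr(v,'tolist') else v) for k,v in c.items()})
print(ctrl.sense())
E
```

```text
pics
scene {'fx': 356.2371201683274, 'fy': 356.2371201683274, 'cx': 248.76826867239888, 'cy': 188.47788173492526, 'R': [[-0.7520542820948968, 0.6590738784185346, -0.005998297181702452], [0.5676528549659563, 0.6430574013944009, -0.5140500119257649], [-0.334939685662551, -0.38999846319983206, -0.8577392410692428]], 't': [445.3769205624242, -260.0745865748664, 1275.8690347490794]}
top {'fx': 483.4288759311697, 'fy': 483.4288759311697, 'cx': 255.1875563457502, 'cy': 192.6689183966212, 'R': [[-0.0017407333000557855, -0.9997444655314831, -0.02253826716380324], [-0.9882054774297685, 0.005170923841984482, -0.15304638487864952], [0.1531238199150655, 0.022006026124434433, -0.9879619580676319]], 't': [-24.79073989262053, 575.9777587053749, 1218.044250367858]}
{'time_s': 0.1, 'joints': array([-1.39843082e+00,  3.13385725e-01,  1.49833464e+00, -1.01077849e-05,
        1.33099337e+00, -2.23418239e-01]), 'dq': array([ 0.00098192, -0.00155239, -0.00228316,  0.00016035,  0.00153005,
        0.00023884]), 'tau': array([ 2.13878928e-03, -4.12902224e+01, -2.60140800e+01, -2.36437663e-04,
        3.04632107e-03,  4.47867919e-06]), 'eef_pos': array([ 202.34307269, -484.20287234,  230.8065259 ]), 'ee_rot': array([ 0.13862365,  0.6933127 ,  0.13941629, -0.69329941]), 'force': array([-0.03747522, -0.45628267,  0.22011075]), 'wrist_torque': array([-0.0037919 , -0.00632722, -0.03067414]), 'grip_width': 1.003215492548225}
```

View pics/scene0.png

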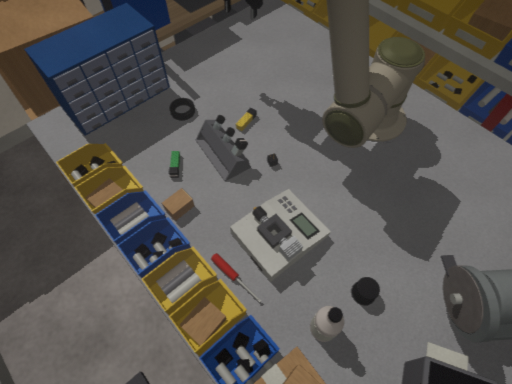

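View pics/top0.png

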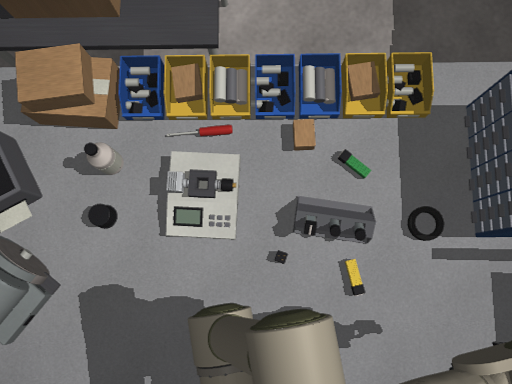

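The top view shows the photometer turret near (203,184), the cap near (102,215) and the rack at about (335,220), with three stoppers near (310,228), (335,229) and (360,233). I'll zoom in on these with one composite.

Run:
```python
import cv2,numpy as np
t=cv2.imread("pics/top0.png");s=cv2.imread("pics/scene0.png")
def c(im,x,y,w,h): return cv2.resize(im[y:y+h,x:x+w],(400,300),interpolation=cv2.INTER_CUBIC)
o=np.vstack([np.hstack([c(t,280,185,100,75),c(t,160,145,100,75)]),np.hstack([c(s,180,105,100,75),c(s,230,185,100,75)])])
cv2.imwrite("pics/c1.png",o)
```

```text
(no output)
```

View pics/c1.png

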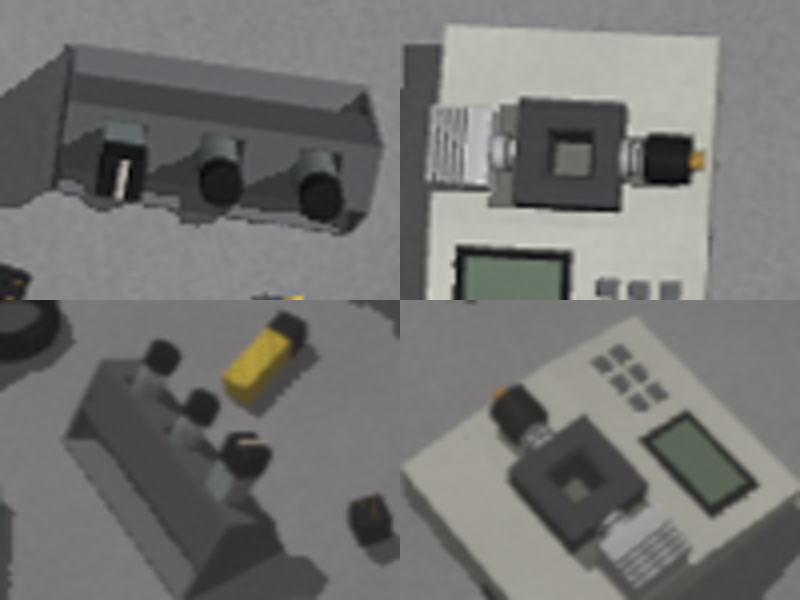

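Composite: the cell is in the left (+y) well, with its rib at top-view (310.2,229.5) and scene (243,140.5). The vials are at top-view (335,230.5) and (360,234). The turret's corners are clear in both views.

```bash
cat > h.py <<'E'
from rig import ctrl, viewer
import numpy as np, cv2
from scipy.spatial.transform import Rotation as Ro
C={n:viewer.camera_info(n) for n in("scene","top")}
def ray(n,p):
    c=C[n];R=np.array(c['R']);t=np.array(c['t']);o=-R.T@t
    d=R.T@np.array([(p[0]-c['cx'])/c['fx'],(p[1]-c['cy'])/c['fy'],1]);return o,d/np.linalg.norm(d)
def onz(n,p,z):
    o,d=ray(n,p);return o+d*(z-o[2])/d[2]
def tri(pt,ps):
    A=np.zeros((3,3));b=np.zeros(3);L=[ray("top",pt),ray("scene",ps)]
    for o,d in L: P=np.eye(3)-np.outer(d,d);A+=P;b+=P@o
    X=np.linalg.solve(A,b);return X,[np.linalg.norm((np.eye(3)-np.outer(d,d))@(X-o)) for o,d in L]
def proj(n,X):
    c=C[n];q=np.array(c['R'])@X+np.array(c['t']);return np.array([c['fx']*q[0]/q[2]+c['cx'],c['fy']*q[1]/q[2]+c['cy']])
E
python3 - <<'E'
from h import *
np.set_printoptions(precision=1,suppress=True)
for n in C: print(n,ray(n,(0,0))[0])
T=lambda u,v:(280+u/4,185+v/4); S=lambda u,v:(180+u/4,105+v/4)
for nm,a,b in [("rib",T(121,178),S(252,142)),("ribrear",T(122,158),S(237,143)),("ribfront",T(119,200),S(267,141)),("v1",T(220,182),S(200,106)),("v2",T(321,196),S(161,57))]: print(nm,*tri(a,b))
ct=[(118,98),(226,101),(220,212),(115,207)];cs=[(185,115),(248,188),(175,255),(110,182)]
a=np.array([onz("top",(160+u/4,145+v/4),80) for u,v in ct]);b=np.array([onz("scene",(230+u/4,185+v/4),80) for u,v in cs])
print(a,a.mean(0));print(b,b.mean(0))
t=cv2.imread("pics/top0.png");s=cv2.imread("pics/scene0.png")
def c(im,x,y,w,h): return cv2.resize(im[y:y+h,x:x+w],(400,300),interpolation=cv2.INTER_CUBIC)
g=np.hstack([c(t,70,185,60,45),c(s,335,270,60,45)])
cv2.imwrite("pics/c2.png",np.clip(g.astype(float)*1.8,0,255).astype(np.uint8))
q=ctrl.sense();print(Ro.from_quat(np.roll(q['ee_rot'],-1)).as_matrix())
E
```

```text
scene [909.9 371.3 963.3]
top [ 382.6  -54.6 1291. ]
rib [ 474.1 -162.4  101.3] [np.float64(1.0663055742572278), np.float64(1.0663055742572853)]
ribrear [ 486.5 -163.4  109.1] [np.float64(0.12579383151951293), np.float64(0.1257938315194362)]
ribfront [ 460.8 -161.2   92.7] [np.float64(1.6800352554871851), np.float64(1.6800352554872426)]
v1 [ 473.2 -225.7   86.3] [np.float64(0.12633949664733696), np.float64(0.12633949664741834)]
v2 [ 463.9 -287.5   85.3] [np.float64(0.7316279473692834), np.float64(0.73162794736923)]
[[631.3 140.7  80. ]
 [628.9  71.3  80. ]
 [557.2  74.4  80. ]
 [560.7 141.2  80. ]] [594.5 106.9  80. ]
[[561.7  81.5  80. ]
 [567.8 149.4  80. ]
 [637.3 151.7  80. ]
 [634.5  84.7  80. ]] [600.3 116.8  80. ]
[[-0.   0.4 -0.9]
 [ 0.  -0.9 -0.4]
 [-1.  -0.  -0. ]]
```

View pics/c2.png

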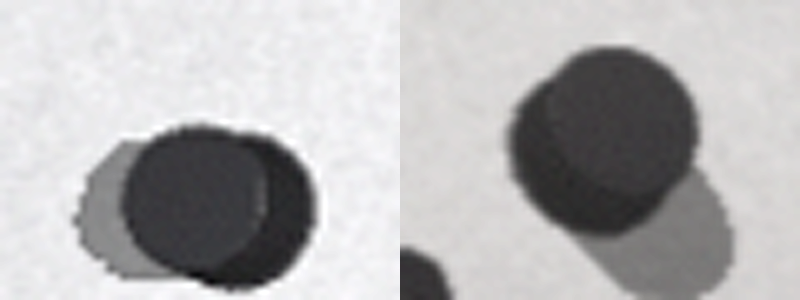

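Run:
```python
from h import *
np.set_printoptions(precision=1,suppress=True)
A=lambda u,v:(160+u/4,145+v/4);B=lambda u,v:(230+u/4,185+v/4)
# same corners: rear-left, rear-right, front-right, front-left
for a,b in zip([(118,98),(226,101),(220,212),(115,207)],[(175,255),(110,182),(185,115),(248,188)]): print(*tri(A(*a),B(*b)))
print("mouth",*tri(A(172,152),B(182,180)))
print("top cap top-disk",tri((70+195*.15,185+195*.15),(335+223*.15,270+120*.15)))
# project hypotheses
t=cv2.imread("pics/top0.png");s=cv2.imread("pics/scene0.png")
def c(im,x,y,w,h): return cv2.resize(im[y:y+h,x:x+w],(400,300),interpolation=cv2.INTER_CUBIC)
o=np.hstack([c(t,182,162,40,30),c(s,252,210,40,30)]);cv2.imwrite("pics/c3.png",np.clip(o.astype(float)*1.6,0,255).astype(np.uint8))
```

```text
[633.4 145.4  62.3] [np.float64(2.411247746799504), np.float64(2.411247746799476)]
[630.6  75.9  60.8] [np.float64(3.36038932132349), np.float64(3.3603893213235634)]
[558.   76.6  68.5] [np.float64(1.3425455833313087), np.float64(1.3425455833315858)]
[562.4 144.6  64.4] [np.float64(1.068038116919679), np.float64(1.0680381169197135)]
mouth [595.5 109.8  69.3] [np.float64(3.7031565847884216), np.float64(3.7031565847884558)]
top cap top-disk (array([519.8, 380.3,  48.9]), [np.float64(1.372681127666987), np.float64(1.372681127666834)])
```

View pics/c3.png

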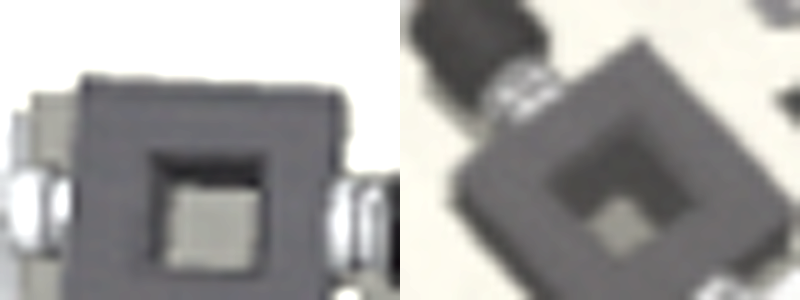

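Close-up: the turret's mouth is centred near (203,183) in the top view and (274.5,229.5) in the scene view. The two views disagree by several mm. I'll apply the half-pixel resize offset and recompute.

Run:
```python
from h import *
np.set_printoptions(precision=1,suppress=True)
k=lambda x0,y0,f:(lambda u,v:np.array((x0+(u+.5)/f-.5,y0+(v+.5)/f-.5)))
T=k(182,162,10);S=k(252,210,10)
print("mouth",*tri(T(210,211),S(222,184)),onz("top",T(210,211),80),onz("scene",S(224,190),80))
print("RL,RR",onz("top",T(82,75),80),onz("top",T(345,90),80), "scene FR,RR,FL",onz("scene",S(240,38),80),onz("scene",S(60,180),80),onz("scene",S(395,215),80))
K=20/3
a=k(70,185,K)(195,196);b=k(335,270,K)(223,120)
print("cap",*tri(a,b),onz("top",a,54),onz("scene",b,54))
print("capbase",onz("top",k(70,185,K)(241,215),2.5),onz("scene",k(335,270,K)(178,165),2.5))
T=k(280,185,4);S=k(180,105,4)
for nm,p,q in [("rib",(121,178),(252,142)),("v1",(220,182),(200,106)),("v2",(321,196),(161,57))]:print(nm,*tri(T(*p),S(*q)),onz("top",T(*p),95 if nm=="rib" else 86),onz("scene",S(*q),95 if nm=="rib" else 86))
# rack outline rear edge, foot, etc. in top
print("rack rear top edge",onz("top",T(70,45),75),onz("top",T(368,92),75), "z75?")
print("photometer rear corners",onz("top",k(160,145,4)(44,26),55),onz("top",k(160,145,4)(318,38),55))
```

```text
mouth [596.6 107.3  79. ] [np.float64(0.769188544331174), np.float64(0.7691885443310464)] [596.9 106.6  80. ] [597.2 109.9  80. ]
RL,RR [632.4 140.   80. ] [628.1  72.5  80. ] scene FR,RR,FL [562.3  79.3  80. ] [628.6  78.3  80. ] [567.7 145.7  80. ]
cap [520.6 379.5  52.1] [np.float64(0.5187236040195773), np.float64(0.5187236040196028)] [520.6 378.4  54. ] [521.1 379.9  54. ]
capbase [518.5 377.3   2.5] [526.7 380.    2.5]
rib [ 475.2 -161.7  104.5] [np.float64(0.3849892580201624), np.float64(0.38498925802025885)] [ 476.2 -162.8   95. ] [ 470.1 -167.3   95. ]
v1 [ 474.3 -224.8   89.6] [np.float64(0.5609442943988191), np.float64(0.5609442943985968)] [ 474.2 -224.9   86. ] [ 472.8 -227.8   86. ]
v2 [ 465.1 -286.5   88.6] [np.float64(0.038571448041061815), np.float64(0.0385714480409906)] [ 465.3 -287.    86. ] [ 463.8 -288.4   86. ]
rack rear top edge [ 562.3 -133.9   75. ] [ 531.4 -320.9   75. ] z75?
photometer rear corners [686.1 195.5  55. ] [676.7  14.9  55. ]
```

Views now agree to about 2 mm:
- Well mouth: about (597,108,80), photometer yaw about -3.5°.
- Cap: about (520.5,379).
- Stopper centre: about (484,-163,89), rack yaw about -8.9°.

Next are the tool rotations.

```bash
cat >> h.py <<'E'
def down(yaw,tilt=0.,ty=0.):  # tool x down, tool y at yaw(deg); then tilt (deg) about horizontal axis at azimuth ty
    y=np.array([np.cos(np.radians(yaw)),np.sin(np.radians(yaw)),0]);x=np.array([0,0,-1.])
    R=Ro.from_matrix(np.c_[x,y,np.cross(x,y)])
    a=np.array([np.cos(np.radians(ty)),np.sin(np.radians(ty)),0])
    return Ro.from_rotvec(np.radians(tilt)*a)*R
def cur():
    q=ctrl.sense();return q,Ro.from_quat(np.roll(q['ee_rot'],-1))
E
python3 - <<'E'
from h import *
np.set_printoptions(precision=4,suppress=True)
q,R=cur()
yaw=-98.9
D=down(yaw,-30,yaw+180)   # tilt about rack y
print(D.as_matrix()); print((D*R.inv()).as_rotvec())
E2=down(-3.5);print("cell->well",(E2*D.inv()).as_rotvec(), "upright",(down(yaw)*D.inv()).as_rotvec())
E
```

```text
[[ 0.494  -0.1547 -0.8556]
 [-0.0774 -0.988   0.134 ]
 [-0.866   0.     -0.5   ]]
[ 0.0625 -0.5262 -0.5386]
cell->well [-0.3684  0.4582  1.623 ] upright [0.081  0.5173 0.    ]
```

carry_out --targets '[{"x":0.05,"y":0.03,"z":0,"ax":0.012,"ay":-0.105,"az":-0.108,"hand":0.13},{"x":0.09,"y":0.07,"z":0,"ax":0.025,"ay":-0.21,"az":-0.215,"hand":0.13},{"x":0.12,"y":0.12,"z":0,"ax":0.0375,"ay":-0.316,"az":-0.323,"hand":0.13},{"x":0.15,"y":0.17,"z":0,"ax":0.05,"ay":-0.421,"az":-0.431,"hand":0.13},{"x":0.18,"y":0.22,"z":0,"ax":0.0625,"ay":-0.5262,"az":-0.5386,"hand":0.13}]'

```text
time_s: 0.72
eef_pos: [382.9, -263.0, 231.2]
ee_rot: [-0.04, 0.864, -0.069, -0.497]
force: [1.7, -0.6, 0.1]
grip_width: 0.567
```

carry_out --targets '[{"x":0.035,"y":0.05,"z":-0.02},{"x":0.0726,"y":0.1054,"z":-0.05},{"x":0.0726,"y":0.1054,"z":-0.0913},{"x":0.0726,"y":0.1054,"z":-0.0913},{"x":0.0726,"y":0.1054,"z":-0.0913}]'

```text
invalid input at $.targets[0]: expected keys x, y, z, ax, ay, az, hand
```

Run:
```python
from h import *
np.set_printoptions(precision=2,suppress=True)
def c(im,x,y,w,h): return cv2.resize(im[y:y+h,x:x+w],(400,300),interpolation=cv2.INTER_CUBIC)
t=viewer.capture("top");s=viewer.capture("scene")
q,R=cur();print(q['time_s'],q['eef_pos'],q['joints'],q['grip_width']);print(R.as_matrix())
cv2.imwrite("pics/c4.png",np.clip(np.hstack([c(t,270,180,100,75),c(s,190,95,100,75)])*1.6,0,255).astype(np.uint8))
```

```text
0.825 [ 382.77 -259.56  230.26] [-1.09 -0.05  2.01  0.53  0.92  0.36] 0.5670993383905683
[[ 0.49 -0.15 -0.86]
 [-0.07 -0.99  0.13]
 [-0.87 -0.   -0.5 ]]
```

View pics/c4.png

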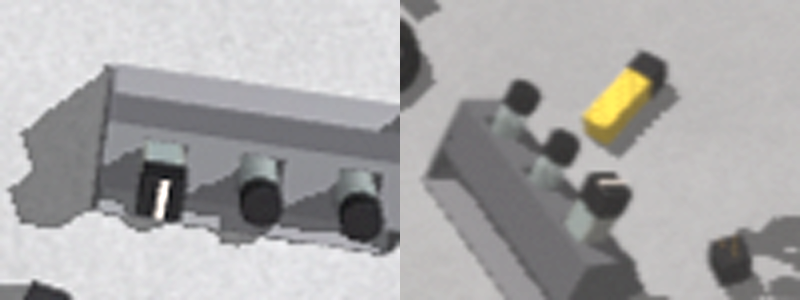

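The arm was out of view. The cell is unmoved, with its rib at top-view (310,229.6). The second call was refused because every row needs all keys, so I'll resend it.

carry_out --targets '[{"x":0.035,"y":0.05,"z":-0.02,"ax":0,"ay":0,"az":0,"hand":0.13},{"x":0.0726,"y":0.1054,"z":-0.05,"ax":0,"ay":0,"az":0,"hand":0.13},{"x":0.0726,"y":0.1054,"z":-0.08,"ax":0,"ay":0,"az":0,"hand":0.13},{"x":0.0726,"y":0.1054,"z":-0.08,"ax":0,"ay":0,"az":0,"hand":0.13},{"x":0.0726,"y":0.1054,"z":-0.08,"ax":0,"ay":0,"az":0,"hand":0.13}]'

```text
time_s: 1.45
eef_pos: [455.3, -160.3, 152.5]
ee_rot: [-0.038, 0.864, -0.068, -0.498]
force: [-0.3, 0.1, -0.2]
grip_width: 0.565
```

Run:
```python
from h import *
np.set_printoptions(precision=2,suppress=True)
def c(im,x,y,w,h): return cv2.resize(im[y:y+h,x:x+w],(400,300),interpolation=cv2.INTER_CUBIC)
t=viewer.capture("top");s=viewer.capture("scene")
q,R=cur();print(q['time_s'],q['eef_pos'],q['joints'],q['grip_width']);print(R.as_matrix())
X=q['eef_pos'];print("tcp px",proj("top",X),proj("scene",X))
cv2.imwrite("pics/c5.png",np.clip(np.hstack([c(t,270,180,100,75),c(s,190,95,100,75)])*1.6,0,255).astype(np.uint8))
```

```text
1.55 [ 455.23 -160.47  152.7 ] [-0.73  0.09  2.11  0.54  0.56  0.59] 0.5690861675753977
[[ 0.49 -0.16 -0.85]
 [-0.08 -0.99  0.13]
 [-0.87  0.   -0.5 ]]
tcp px [311.24 236.14] [247.53 126.57]
```

View pics/c5.png

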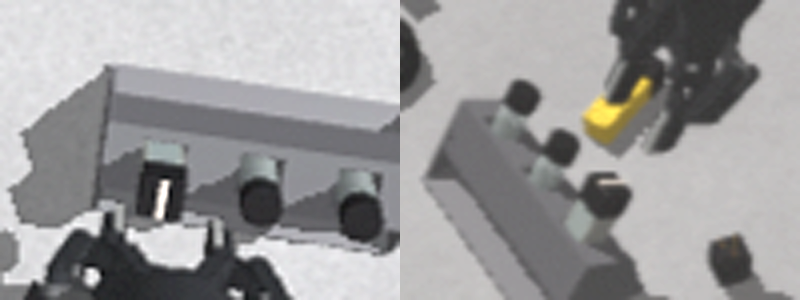

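Both fingertips straddle the cell in the top view, with their midpoint at (311,234) against a projected TCP of (311.2,236). I'll go down the axis with a small +y correction.

carry_out --targets '[{"x":-0.006,"y":0.0035,"z":0,"ax":0,"ay":0,"az":0,"hand":0.13},{"x":0.006,"y":0.0015,"z":-0.02,"ax":0,"ay":0,"az":0,"hand":0.13},{"x":0.017,"y":0,"z":-0.04,"ax":0,"ay":0,"az":0,"hand":0.13},{"x":0.029,"y":-0.002,"z":-0.06,"ax":0,"ay":0,"az":0,"hand":0.13},{"x":0.04,"y":-0.0035,"z":-0.08,"ax":0,"ay":0,"az":0,"hand":0.13}]'

```text
time_s: 2.17
eef_pos: [495.2, -163.0, 71.3]
ee_rot: [-0.038, 0.863, -0.068, -0.498]
force: [1.3, 0.3, 0.8]
grip_width: 0.565
```

Run:
```python
from h import *
np.set_printoptions(precision=2,suppress=True)
def c(im,x,y,w,h): return cv2.resize(im[y:y+h,x:x+w],(400,300),interpolation=cv2.INTER_CUBIC)
t=viewer.capture("top");s=viewer.capture("scene")
q,R=cur();print(q['time_s'],q['eef_pos'],q['force'],q['grip_width'])
cv2.imwrite("pics/c6.png",np.clip(np.hstack([c(t,285,195,60,45),c(s,210,110,60,45)])*1.6,0,255).astype(np.uint8))
```

```text
2.275 [ 494.63 -162.43   70.2 ] [ 0.76  0.29 -0.45] 0.5665653519037628
```

View pics/c6.png

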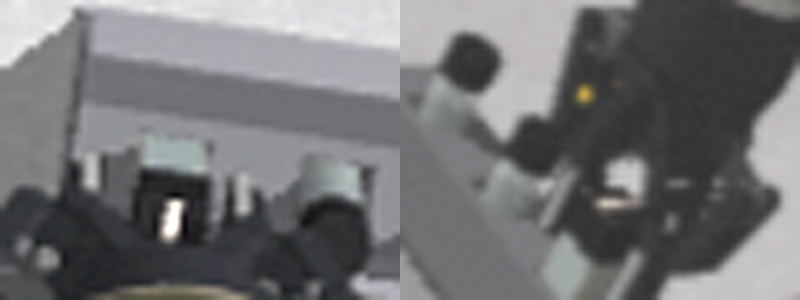

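The jaws straddle the stopper. The inner edges are at columns 103 and 232 of the crop with the stopper centred at 173, so the tool is about 1–2 mm left. The tips pass a little beyond the stopper, as planned. Nudging and closing.

carry_out --targets '[{"x":0,"y":-0.001,"z":0,"ax":0,"ay":0,"az":0,"hand":-0.2},{"x":0,"y":-0.001,"z":0,"ax":0,"ay":0,"az":0,"hand":-0.5},{"x":0,"y":-0.001,"z":0,"ax":0,"ay":0,"az":0,"hand":-1},{"x":0,"y":-0.001,"z":0,"ax":0,"ay":0,"az":0,"hand":-1},{"x":0,"y":-0.001,"z":0,"ax":0,"ay":0,"az":0,"hand":-1}]' --grip_force 40

```text
time_s: 2.9
eef_pos: [495.1, -164.3, 72.4]
ee_rot: [-0.038, 0.864, -0.068, -0.498]
force: [-6.4, -3.2, 5.2]
grip_width: 0.326
```

Width 27.7 mm means the jaws are on the stopper. Withdraw along the axis.

carry_out --targets '[{"x":-0.006,"y":0.0,"z":0.0104,"ax":0,"ay":0,"az":0,"hand":-1},{"x":-0.012,"y":0.001,"z":0.0208,"ax":0,"ay":0,"az":0,"hand":-1},{"x":-0.018,"y":0.002,"z":0.0312,"ax":0,"ay":0,"az":0,"hand":-1},{"x":-0.024,"y":0.003,"z":0.0416,"ax":0,"ay":0,"az":0,"hand":-1},{"x":-0.03,"y":0.004,"z":0.052,"ax":0,"ay":0,"az":0,"hand":-1}]'

```text
time_s: 3.52
eef_pos: [464.6, -159.4, 124.0]
ee_rot: [-0.038, 0.863, -0.068, -0.499]
force: [-0.6, 0.4, -0.7]
grip_width: 0.321
```

carry_out --targets '[{"x":-0.01,"y":0.0,"z":0.04,"ax":0,"ay":0,"az":0,"hand":-1},{"x":-0.01,"y":0.0,"z":0.09,"ax":0,"ay":0,"az":0,"hand":-1},{"x":-0.01,"y":0.0,"z":0.11,"ax":0,"ay":0,"az":0,"hand":-1},{"x":-0.01,"y":0.0,"z":0.11,"ax":0,"ay":0,"az":0,"hand":-1},{"x":-0.01,"y":0.0,"z":0.11,"ax":0,"ay":0,"az":0,"hand":-1}]'

```text
time_s: 4.15
eef_pos: [454.4, -159.2, 232.1]
ee_rot: [-0.039, 0.863, -0.067, -0.499]
force: [0.2, -0.6, -1.3]
grip_width: 0.327
```

Run:
```python
from h import *
np.set_printoptions(precision=4,suppress=True)
q,R=cur();print(q['time_s'],q['eef_pos'],q['force'],q['grip_width'],q['joints'])
D=down(-98.9)
print("upright",(D*R.inv()).as_rotvec(),"direct",(down(-3.5)*R.inv()).as_rotvec())
```

```text
4.15 [ 454.4394 -159.1522  232.1047] [ 0.2359 -0.5823 -1.2704] 0.32686813447474977 [-0.7328 -0.0354  1.9941  0.3989  0.7749  0.7646]
upright [0.0807 0.5152 0.0005] direct [-0.3669  0.4565  1.6239]
```

carry_out --targets '[{"x":0.01,"y":0.02,"z":0,"ax":0.016,"ay":0.103,"az":0,"hand":-1},{"x":0.02,"y":0.04,"z":0,"ax":0.032,"ay":0.206,"az":0,"hand":-1},{"x":0.035,"y":0.07,"z":0,"ax":0.048,"ay":0.309,"az":0,"hand":-1},{"x":0.05,"y":0.1,"z":0,"ax":0.064,"ay":0.412,"az":0,"hand":-1},{"x":0.065,"y":0.13,"z":0,"ax":0.0807,"ay":0.5152,"az":0,"hand":-1}]'

```text
time_s: 4.78
eef_pos: [520.1, -28.3, 231.9]
ee_rot: [0.054, -0.704, 0.055, 0.706]
force: [0.3, -0.8, -2.5]
grip_width: 0.323
```

carry_out --targets '[{"x":0.007,"y":0.014,"z":0,"ax":0,"ay":0,"az":0.16,"hand":-1},{"x":0.015,"y":0.028,"z":0,"ax":0,"ay":0,"az":0.33,"hand":-1},{"x":0.023,"y":0.042,"z":0,"ax":0,"ay":0,"az":0.5,"hand":-1},{"x":0.031,"y":0.056,"z":0,"ax":0,"ay":0,"az":0.67,"hand":-1},{"x":0.039,"y":0.07,"z":0,"ax":0,"ay":0,"az":0.83,"hand":-1}]'

```text
time_s: 5.4
eef_pos: [558.8, 41.1, 231.5]
ee_rot: [-0.235, -0.666, -0.236, 0.667]
force: [-0.4, 0.6, -1.4]
grip_width: 0.319
```

carry_out --targets '[{"x":0.007,"y":0.014,"z":0,"ax":0,"ay":0,"az":0.16,"hand":-1},{"x":0.015,"y":0.028,"z":0,"ax":0,"ay":0,"az":0.33,"hand":-1},{"x":0.023,"y":0.042,"z":0,"ax":0,"ay":0,"az":0.5,"hand":-1},{"x":0.031,"y":0.056,"z":-0.01,"ax":0,"ay":0,"az":0.67,"hand":-1},{"x":0.038,"y":0.068,"z":-0.03,"ax":0,"ay":0,"az":0.83,"hand":-1}]'

```text
time_s: 6.02
eef_pos: [597.1, 109.1, 201.6]
ee_rot: [0.484, 0.515, 0.485, -0.514]
force: [0.9, 0.4, -0.6]
grip_width: 0.318
```

Run:
```python
from h import *
np.set_printoptions(precision=4,suppress=True)
q,R=cur();print(q['time_s'],q['eef_pos'],q['force'],q['grip_width'],q['joints'])
print("corr",(down(-3.5)*R.inv()).as_rotvec())
```

```text
6.025 [597.1216 109.0574 201.6393] [ 0.87    0.4249 -0.6135] 0.3184037771486223 [-0.0131  0.5164  1.2777  0.0022  1.3477  0.0467]
corr [-0.0022 -0.0001 -0.0008]
```

Lower to just above the turret and look.

carry_out --targets '[{"x":0,"y":0,"z":-0.02,"ax":0,"ay":0,"az":0,"hand":-1},{"x":0,"y":0,"z":-0.04,"ax":0,"ay":0,"az":0,"hand":-1},{"x":0,"y":0,"z":-0.048,"ax":0,"ay":0,"az":0,"hand":-1},{"x":0,"y":0,"z":-0.048,"ax":0,"ay":0,"az":0,"hand":-1}]'

```text
time_s: 6.52
eef_pos: [596.7, 108.4, 154.5]
ee_rot: [0.483, 0.517, 0.484, -0.516]
force: [-0.0, 0.4, -0.3]
grip_width: 0.324
```

Run:
```python
from h import *
np.set_printoptions(precision=2,suppress=True)
def c(im,x,y,w,h): return cv2.resize(im[y:y+h,x:x+w],(400,300),interpolation=cv2.INTER_CUBIC)
t=viewer.capture("top");s=viewer.capture("scene")
q,R=cur();X=q['eef_pos'];print(q['time_s'],X,q['force'],q['grip_width'])
for dz in(-56,-50): print("bottom px scene",proj("scene",X+[0,0,dz]))
print("mouth px",proj("scene",np.array([597,108,80])))
cv2.imwrite("pics/c7.png",np.clip(np.hstack([c(t,170,150,60,45),c(s,245,195,60,45)])*1.6,0,255).astype(np.uint8))
```

```text
6.625 [597.27 108.46 155.79] [-0.29 -0.27 -0.58] 0.321497129203259
bottom px scene [273.98 225.09]
bottom px scene [274.1  224.12]
mouth px [273.53 228.02]
```

View pics/c7.png

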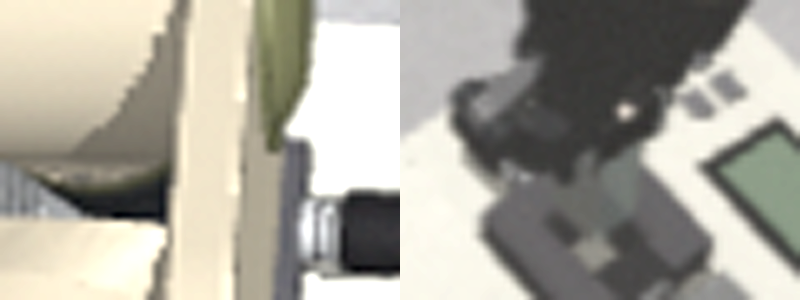

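Scene crop: the cell's glass bottom is near crop (600,203), about 1 px from the predicted (593,200). It hangs over the mouth with the light-path faces turned right. The arm blocks the top view. I'll descend in small steps and watch the force.

carry_out --targets '[{"x":0,"y":0,"z":-0.006,"ax":0,"ay":0,"az":0,"hand":-1},{"x":0,"y":0,"z":-0.012,"ax":0,"ay":0,"az":0,"hand":-1},{"x":0,"y":0,"z":-0.016,"ax":0,"ay":0,"az":0,"hand":-1},{"x":0,"y":0,"z":-0.018,"ax":0,"ay":0,"az":0,"hand":-1},{"x":0,"y":0,"z":-0.018,"ax":0,"ay":0,"az":0,"hand":-1}]'

```text
time_s: 7.25
eef_pos: [597.0, 108.4, 137.2]
ee_rot: [0.483, 0.517, 0.483, -0.516]
force: [0.3, -0.6, -1.1]
grip_width: 0.327
```

carry_out --targets '[{"x":0,"y":0,"z":-0.002,"ax":0,"ay":0,"az":0,"hand":-1},{"x":0,"y":0,"z":-0.004,"ax":0,"ay":0,"az":0,"hand":-1},{"x":0,"y":0,"z":-0.006,"ax":0,"ay":0,"az":0,"hand":-1},{"x":0,"y":0,"z":-0.007,"ax":0,"ay":0,"az":0,"hand":-1},{"x":0,"y":0,"z":-0.008,"ax":0,"ay":0,"az":0,"hand":-1}]'

```text
time_s: 7.88
eef_pos: [597.1, 108.6, 130.4]
ee_rot: [0.483, 0.517, 0.483, -0.515]
force: [-5.8, 0.5, 11.5]
grip_width: 0.327
```

Contact: +11.5 N up and -5.8 N in x, so the cell is riding on the +x lead-in. Ease up and shift to -x.

carry_out --targets '[{"x":-0.001,"y":0,"z":0.002,"ax":0,"ay":0,"az":0,"hand":-1},{"x":-0.0025,"y":0,"z":0.002,"ax":0,"ay":0,"az":0,"hand":-1},{"x":-0.003,"y":0,"z":0.001,"ax":0,"ay":0,"az":0,"hand":-1},{"x":-0.003,"y":0,"z":0,"ax":0,"ay":0,"az":0,"hand":-1},{"x":-0.003,"y":0,"z":-0.001,"ax":0,"ay":0,"az":0,"hand":-1}]'

```text
time_s: 8.5
eef_pos: [594.0, 108.5, 128.1]
ee_rot: [0.483, 0.517, 0.483, -0.516]
force: [0.0, -0.2, -1.1]
grip_width: 0.321
```

Free now and lower than before. Continue down.

carry_out --targets '[{"x":0,"y":0,"z":-0.002,"ax":0,"ay":0,"az":0,"hand":-1},{"x":0,"y":0,"z":-0.004,"ax":0,"ay":0,"az":0,"hand":-1},{"x":0,"y":0,"z":-0.006,"ax":0,"ay":0,"az":0,"hand":-1},{"x":0,"y":0,"z":-0.008,"ax":0,"ay":0,"az":0,"hand":-1},{"x":0,"y":0,"z":-0.01,"ax":0,"ay":0,"az":0,"hand":-1}]'

```text
time_s: 9.12
eef_pos: [594.0, 108.5, 118.2]
ee_rot: [0.483, 0.517, 0.483, -0.516]
force: [-0.5, -0.0, -2.0]
grip_width: 0.323
```

carry_out --targets '[{"x":0,"y":0,"z":-0.004,"ax":0,"ay":0,"az":0,"hand":-1},{"x":0,"y":0,"z":-0.008,"ax":0,"ay":0,"az":0,"hand":-1},{"x":0,"y":0,"z":-0.012,"ax":0,"ay":0,"az":0,"hand":-1},{"x":0,"y":0,"z":-0.016,"ax":0,"ay":0,"az":0,"hand":-1},{"x":0,"y":0,"z":-0.02,"ax":0,"ay":0,"az":0,"hand":-1}]'

```text
time_s: 9.75
eef_pos: [594.0, 108.6, 98.1]
ee_rot: [0.483, 0.517, 0.483, -0.515]
force: [0.3, 1.4, 0.1]
grip_width: 0.318
```

carry_out --targets '[{"x":0,"y":0,"z":-0.002,"ax":0,"ay":0,"az":0,"hand":-1},{"x":0,"y":0,"z":-0.004,"ax":0,"ay":0,"az":0,"hand":-1},{"x":0,"y":0,"z":-0.006,"ax":0,"ay":0,"az":0,"hand":-1},{"x":0,"y":0,"z":-0.007,"ax":0,"ay":0,"az":0,"hand":-1}]'

```text
time_s: 10.25
eef_pos: [594.1, 108.7, 91.3]
ee_rot: [0.483, 0.517, 0.483, -0.515]
force: [-0.3, 2.8, 1.0]
grip_width: 0.321
```

carry_out --targets '[{"x":0,"y":0.001,"z":-0.001,"ax":0,"ay":0,"az":0,"hand":-1},{"x":0,"y":0.001,"z":-0.002,"ax":0,"ay":0,"az":0,"hand":-1},{"x":0,"y":0.001,"z":-0.003,"ax":0,"ay":0,"az":0,"hand":-1},{"x":0,"y":0.001,"z":-0.004,"ax":0,"ay":0,"az":0,"hand":-1}]'

```text
time_s: 10.75
eef_pos: [594.0, 109.4, 87.3]
ee_rot: [0.483, 0.517, 0.483, -0.516]
force: [-0.2, 0.4, 4.1]
grip_width: 0.323
```

carry_out --targets '[{"x":0,"y":0,"z":-0.001,"ax":0,"ay":0,"az":0,"hand":-1},{"x":0,"y":0,"z":-0.002,"ax":0,"ay":0,"az":0,"hand":-1}]'

```text
time_s: 11.0
eef_pos: [594.7, 109.5, 87.0]
ee_rot: [0.484, 0.517, 0.483, -0.515]
force: [-4.9, 0.1, 15.9]
grip_width: 0.324
```

It touched the floor at TCP z of about 87, matching the mouth contact at 130. Ease off, open and retreat.

carry_out --targets '[{"x":0,"y":0,"z":0.001,"ax":0,"ay":0,"az":0,"hand":-1},{"x":0,"y":0,"z":0.0015,"ax":0,"ay":0,"az":0,"hand":-0.1},{"x":0,"y":0,"z":0.0015,"ax":0,"ay":0,"az":0,"hand":0.3},{"x":0,"y":0,"z":0.0015,"ax":0,"ay":0,"az":0,"hand":0.4},{"x":0,"y":0,"z":0.0015,"ax":0,"ay":0,"az":0,"hand":0.4}]'

```text
time_s: 11.62
eef_pos: [594.0, 109.5, 86.7]
ee_rot: [0.483, 0.517, 0.483, -0.516]
force: [-0.6, 0.7, 0.5]
grip_width: 0.702
```

carry_out --targets '[{"x":0,"y":0,"z":0.015,"ax":0,"ay":0,"az":0,"hand":0.4},{"x":0,"y":0,"z":0.035,"ax":0,"ay":0,"az":0,"hand":0.4},{"x":0,"y":0,"z":0.07,"ax":0,"ay":0,"az":0,"hand":0.6},{"x":0,"y":0,"z":0.11,"ax":0,"ay":0,"az":0,"hand":0.8},{"x":0,"y":0,"z":0.14,"ax":0,"ay":0,"az":0,"hand":1}]'

```text
time_s: 12.25
eef_pos: [594.2, 109.5, 229.9]
ee_rot: [0.484, 0.518, 0.483, -0.515]
force: [1.1, -0.1, 0.3]
grip_width: 1.001
```

Cell released. Next the cap at about (520.5,379).

carry_out --targets '[{"x":-0.015,"y":0.055,"z":0,"ax":0,"ay":0,"az":0,"hand":1},{"x":-0.03,"y":0.11,"z":0,"ax":0,"ay":0,"az":0,"hand":1},{"x":-0.045,"y":0.165,"z":0,"ax":0,"ay":0,"az":0,"hand":1},{"x":-0.06,"y":0.22,"z":0,"ax":0,"ay":0,"az":0,"hand":1},{"x":-0.0735,"y":0.2695,"z":-0.02,"ax":0,"ay":0,"az":0,"hand":1}]'

```text
time_s: 12.88
eef_pos: [520.3, 381.2, 209.3]
ee_rot: [0.484, 0.518, 0.483, -0.514]
force: [0.7, -0.4, -0.2]
grip_width: 0.997
```

carry_out --targets '[{"x":0,"y":0,"z":-0.05,"ax":0,"ay":0,"az":0,"hand":1},{"x":0,"y":0,"z":-0.1,"ax":0,"ay":0,"az":0,"hand":1},{"x":0,"y":0,"z":-0.125,"ax":0,"ay":0,"az":0,"hand":1},{"x":0,"y":0,"z":-0.125,"ax":0,"ay":0,"az":0,"hand":1}]'

```text
time_s: 13.38
eef_pos: [519.9, 378.7, 81.1]
ee_rot: [-0.483, -0.516, -0.484, 0.516]
force: [0.5, 0.4, 0.7]
grip_width: 1.001
```

Run:
```python
from h import *
np.set_printoptions(precision=2,suppress=True)
def c(im,x,y,w,h,W=400,H=300): return cv2.resize(im[y:y+h,x:x+w],(W,H),interpolation=cv2.INTER_CUBIC)
t=viewer.capture("top");s=viewer.capture("scene")
q,R=cur();X=q['eef_pos'];print(q['time_s'],X,q['force'],q['grip_width'])
k=lambda x0,y0,f:(lambda u,v:np.array((x0+(u+.5)/f-.5,y0+(v+.5)/f-.5)))
print("tcp px",proj("scene",X),proj("top",X),"cap base",proj("scene",np.array([520.5,379,0])))
cv2.imwrite("pics/c8.png",np.clip(np.hstack([np.vstack([c(t,170,150,60,45),c(t,60,170,80,60)]),np.vstack([c(s,245,195,60,45),c(s,325,240,80,60)])])*1.6,0,255).astype(np.uint8))
```

```text
13.475 [521.25 379.35  83.75] [ 0.62  0.73 -0.2 ] 0.9997226310921666
tcp px [371.17 284.14] [ 94.43 212.44] cap base [362.22 292.73]
```

View pics/c8.png

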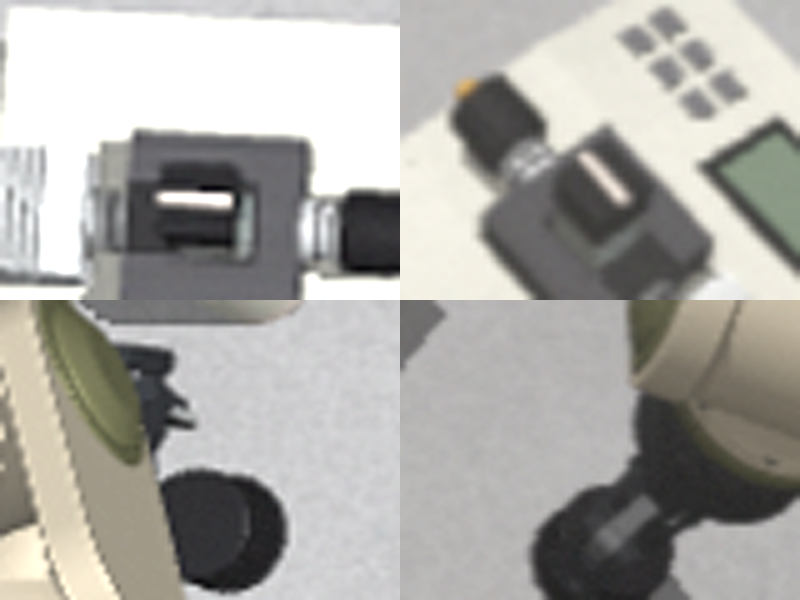

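The cell is upright in the turret with its rib along lamp–detector (top view (199,179)). The jaws hang over the cap, with the scene TCP projected at (371,284) and the finger seen there. Descend and grip.

carry_out --targets '[{"x":0,"y":0,"z":-0.02,"ax":0,"ay":0,"az":0,"hand":1},{"x":0,"y":0,"z":-0.04,"ax":0,"ay":0,"az":0,"hand":1},{"x":0,"y":0,"z":-0.055,"ax":0,"ay":0,"az":0,"hand":1},{"x":0,"y":0,"z":-0.063,"ax":0,"ay":0,"az":0,"hand":1},{"x":0,"y":0,"z":-0.063,"ax":0,"ay":0,"az":0,"hand":1}]'

```text
time_s: 14.1
eef_pos: [520.4, 378.9, 18.5]
ee_rot: [0.483, 0.517, 0.483, -0.516]
force: [-0.0, -1.0, 0.3]
grip_width: 1.001
```

carry_out --targets '[{"x":0,"y":0,"z":0,"ax":0,"ay":0,"az":0,"hand":0.6},{"x":0,"y":0,"z":0,"ax":0,"ay":0,"az":0,"hand":0.3},{"x":0,"y":0,"z":0,"ax":0,"ay":0,"az":0,"hand":-0.1},{"x":0,"y":0,"z":0,"ax":0,"ay":0,"az":0,"hand":-0.1},{"x":0,"y":0,"z":0,"ax":0,"ay":0,"az":0,"hand":-0.1}]' --grip_force 30

```text
time_s: 14.72
eef_pos: [521.0, 379.2, 19.7]
ee_rot: [0.483, 0.518, 0.483, -0.515]
force: [-0.7, -0.0, 6.4]
grip_width: 0.663
```

carry_out --targets '[{"x":0,"y":0,"z":0.01,"ax":0,"ay":0,"az":0,"hand":-0.1},{"x":0,"y":0,"z":0.04,"ax":0,"ay":0,"az":0,"hand":-0.1},{"x":0,"y":0,"z":0.09,"ax":0,"ay":0,"az":0,"hand":-0.1},{"x":0,"y":0,"z":0.14,"ax":0,"ay":0,"az":0,"hand":-0.1},{"x":0,"y":0,"z":0.17,"ax":0,"ay":0,"az":0,"hand":-0.1}]'

```text
time_s: 15.35
eef_pos: [520.8, 379.1, 192.0]
ee_rot: [0.483, 0.518, 0.483, -0.514]
force: [0.6, -0.0, -0.9]
grip_width: 0.659
```

carry_out --targets '[{"x":0.01,"y":-0.04,"z":0,"ax":0,"ay":0,"az":0,"hand":-0.1},{"x":0.025,"y":-0.09,"z":0,"ax":0,"ay":0,"az":0,"hand":-0.1},{"x":0.04,"y":-0.14,"z":0,"ax":0,"ay":0,"az":0,"hand":-0.1},{"x":0.055,"y":-0.19,"z":0,"ax":0,"ay":0,"az":0,"hand":-0.1},{"x":0.065,"y":-0.23,"z":0,"ax":0,"ay":0,"az":0,"hand":-0.1}]'

```text
time_s: 15.98
eef_pos: [585.7, 147.0, 189.1]
ee_rot: [0.483, 0.517, 0.483, -0.516]
force: [0.1, -0.4, -0.8]
grip_width: 0.657
```

carry_out --targets '[{"x":0.0055,"y":-0.025,"z":0,"ax":0,"ay":0,"az":0,"hand":-0.1},{"x":0.0085,"y":-0.0395,"z":0,"ax":0,"ay":0,"az":0,"hand":-0.1},{"x":0.0085,"y":-0.0395,"z":0,"ax":0,"ay":0,"az":0,"hand":-0.1},{"x":0.0085,"y":-0.0395,"z":0,"ax":0,"ay":0,"az":0,"hand":-0.1}]'

```text
time_s: 16.48
eef_pos: [593.7, 110.5, 188.8]
ee_rot: [0.483, 0.517, 0.484, -0.515]
force: [0.3, 0.4, -0.8]
grip_width: 0.658
```

Run:
```python
from h import *
np.set_printoptions(precision=3,suppress=True)
t=viewer.capture("top");s=viewer.capture("scene")
q,R=cur();X=q['eef_pos'];print(q['time_s'],X,q['force'],q['grip_width'],(down(-3.5)*R.inv()).as_rotvec())
k=lambda x0,y0,f:(lambda u,v:np.array((x0+(u+.5)/f-.5,y0+(v+.5)/f-.5)));f=20/3
a=k(170,150,f)(197,198);b=k(245,195,f)(206,179)
print("rib",tri(a,b),onz("top",a,126),onz("scene",b,126))
cv2.imwrite("pics/c9.png",np.clip(cv2.resize(s[170:260,225:345],(800,600),interpolation=cv2.INTER_CUBIC)*1.6,0,255).astype(np.uint8))
for nm,P in [("mouth cap",[*X[:2],X[2]-19.4]),("cap top",[*X[:2],X[2]+34.6])]: print(nm,(proj("scene",np.array(P))-[225,170])*f)
```

```text
16.575 [593.77  110.505 188.859] [-0.396  0.266 -1.248] 0.6569946743284589 [-0.002  0.001  0.004]
rib (array([596.797, 110.104, 124.511]), [np.float64(1.075201223761213), np.float64(1.0752012237611601)]) [597.2  109.06 126.  ] [596.682 111.405 126.   ]
mouth cap [347.275 286.044]
cap top [356.746 216.726]
```

View pics/c9.png

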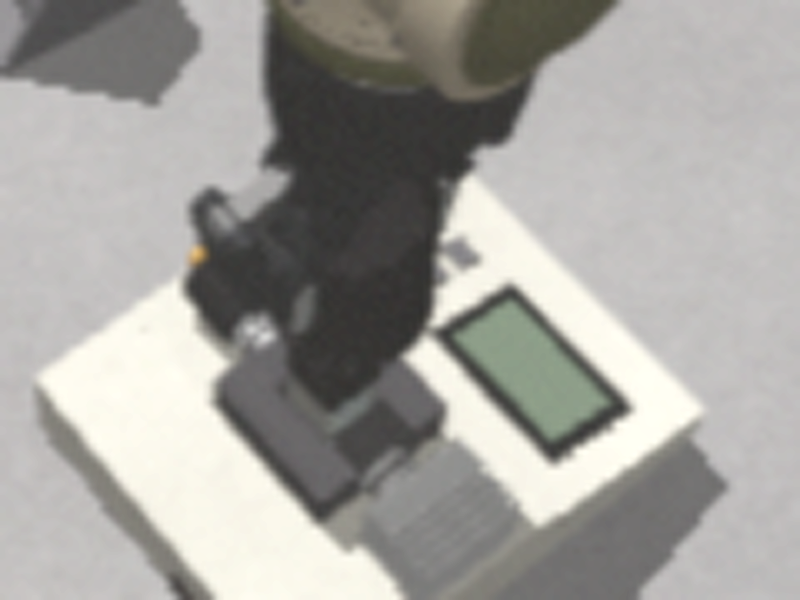

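The cap is held above the cell, hiding the stopper, and the photometer looks undisturbed. The rib triangulates to (597,110), against TCP (594,110.5). Lower with force checks around the stopper top (TCP about 145).

carry_out --targets '[{"x":0,"y":-0.001,"z":-0.015,"ax":0,"ay":0,"az":0,"hand":-0.1},{"x":0,"y":-0.001,"z":-0.03,"ax":0,"ay":0,"az":0,"hand":-0.1},{"x":0,"y":-0.001,"z":-0.04,"ax":0,"ay":0,"az":0,"hand":-0.1},{"x":0,"y":-0.001,"z":-0.045,"ax":0,"ay":0,"az":0,"hand":-0.1},{"x":0,"y":-0.001,"z":-0.048,"ax":0,"ay":0,"az":0,"hand":-0.1}]'

```text
time_s: 17.2
eef_pos: [594.1, 108.5, 140.6]
ee_rot: [0.483, 0.517, 0.483, -0.516]
force: [-0.2, -0.5, 0.3]
grip_width: 0.661
```

carry_out --targets '[{"x":0,"y":0,"z":-0.003,"ax":0,"ay":0,"az":0,"hand":-0.1},{"x":0,"y":0,"z":-0.006,"ax":0,"ay":0,"az":0,"hand":-0.1},{"x":0,"y":0,"z":-0.009,"ax":0,"ay":0,"az":0,"hand":-0.1},{"x":0,"y":0,"z":-0.012,"ax":0,"ay":0,"az":0,"hand":-0.1},{"x":0,"y":0,"z":-0.014,"ax":0,"ay":0,"az":0,"hand":-0.1}]'

```text
time_s: 17.82
eef_pos: [593.9, 108.5, 126.6]
ee_rot: [0.483, 0.517, 0.483, -0.516]
force: [-0.2, -0.1, 0.0]
grip_width: 0.658
```

carry_out --targets '[{"x":0,"y":0.001,"z":-0.006,"ax":0,"ay":0,"az":0,"hand":-0.1},{"x":0,"y":0.001,"z":-0.012,"ax":0,"ay":0,"az":0,"hand":-0.1},{"x":0,"y":0.001,"z":-0.018,"ax":0,"ay":0,"az":0,"hand":-0.1},{"x":0,"y":0.001,"z":-0.022,"ax":0,"ay":0,"az":0,"hand":-0.1},{"x":0,"y":0.001,"z":-0.024,"ax":0,"ay":0,"az":0,"hand":-0.1}]'

```text
time_s: 18.45
eef_pos: [593.9, 109.5, 102.5]
ee_rot: [0.483, 0.517, 0.483, -0.516]
force: [-0.3, 0.6, -0.4]
grip_width: 0.656
```

carry_out --targets '[{"x":0,"y":0,"z":-0.001,"ax":0,"ay":0,"az":0,"hand":-0.1},{"x":0,"y":0,"z":-0.002,"ax":0,"ay":0,"az":0,"hand":-0.1},{"x":0,"y":0,"z":-0.003,"ax":0,"ay":0,"az":0,"hand":-0.1}]'

```text
time_s: 18.82
eef_pos: [594.1, 109.5, 99.9]
ee_rot: [0.483, 0.517, 0.483, -0.515]
force: [0.2, 0.5, -0.2]
grip_width: 0.659
```

carry_out --targets '[{"x":0,"y":0,"z":-0.001,"ax":0,"ay":0,"az":0,"hand":-0.1},{"x":0,"y":0,"z":-0.002,"ax":0,"ay":0,"az":0,"hand":-0.1},{"x":0,"y":0,"z":-0.002,"ax":0,"ay":0,"az":0,"hand":-0.1}]'

```text
time_s: 19.2
eef_pos: [594.1, 109.5, 99.7]
ee_rot: [0.483, 0.517, 0.483, -0.515]
force: [-6.5, -1.3, 13.3]
grip_width: 0.654
```

Contact at TCP z of 99.7, where 99.4 was expected. The cap is on the turret. Ease off, open and retreat.

carry_out --targets '[{"x":0,"y":0,"z":0.0015,"ax":0,"ay":0,"az":0,"hand":-0.1},{"x":0,"y":0,"z":0.0015,"ax":0,"ay":0,"az":0,"hand":0.5},{"x":0,"y":0,"z":0.0015,"ax":0,"ay":0,"az":0,"hand":1},{"x":0,"y":0,"z":0.0015,"ax":0,"ay":0,"az":0,"hand":1},{"x":0,"y":0,"z":0.0015,"ax":0,"ay":0,"az":0,"hand":1}]'

```text
time_s: 19.82
eef_pos: [594.0, 109.5, 99.2]
ee_rot: [0.483, 0.517, 0.483, -0.516]
force: [0.3, 1.1, 0.2]
grip_width: 0.999
```

carry_out --targets '[{"x":0,"y":0,"z":0.02,"ax":0,"ay":0,"az":0,"hand":1},{"x":0,"y":0,"z":0.05,"ax":0,"ay":0,"az":0,"hand":1},{"x":0,"y":0,"z":0.1,"ax":0,"ay":0,"az":0,"hand":1},{"x":0,"y":0,"z":0.14,"ax":0,"ay":0,"az":0,"hand":1},{"x":-0.02,"y":-0.04,"z":0.16,"ax":0,"ay":0,"az":0,"hand":1}]'

```text
time_s: 20.45
eef_pos: [574.6, 70.4, 261.3]
ee_rot: [0.485, 0.517, 0.483, -0.514]
force: [0.3, -0.5, -0.6]
grip_width: 1.0
```

carry_out --targets '[{"x":-0.03,"y":-0.05,"z":0,"ax":0,"ay":0,"az":0,"hand":1},{"x":-0.06,"y":-0.1,"z":0,"ax":0,"ay":0,"az":0,"hand":1},{"x":-0.09,"y":-0.15,"z":0,"ax":0,"ay":0,"az":0,"hand":1},{"x":-0.12,"y":-0.2,"z":0,"ax":0,"ay":0,"az":0,"hand":1},{"x":-0.15,"y":-0.25,"z":0,"ax":0,"ay":0,"az":0,"hand":1}]'

```text
time_s: 21.08
eef_pos: [422.8, -181.9, 259.5]
ee_rot: [0.483, 0.517, 0.483, -0.515]
force: [1.3, -0.9, 0.3]
grip_width: 1.002
```

Run:
```python
from h import *
np.set_printoptions(precision=2,suppress=True)
t=viewer.capture("top");s=viewer.capture("scene")
q,R=cur();print(q['time_s'],q['eef_pos'],q['force'],q['grip_width'])
c=lambda im,x,y,w,h:cv2.resize(im[y:y+h,x:x+w],(400,300),interpolation=cv2.INTER_CUBIC)
full=np.hstack([cv2.resize(t,(400,300)),cv2.resize(s,(400,300))])
cv2.imwrite("pics/c10.png",np.vstack([np.clip(np.hstack([c(t,170,150,60,45),c(s,245,195,60,45)])*1.6,0,255).astype(np.uint8),full]))
f=20/3;w=np.array([595,109])
for z in(80,134): print(z,(proj("top",np.array([*w,z]))-[170,150])*f,(proj("scene",np.array([*w,z]))-[245,195])*f+[400,0])
```

```text
21.175 [ 421.89 -184.21  259.4 ] [ 0.3  -1.53  1.35] 0.9999442678461273
80 [210.72 222.53] [595.5  218.86]
134 [191.23 197.14] [603.25 160.36]
```

View pics/c10.png

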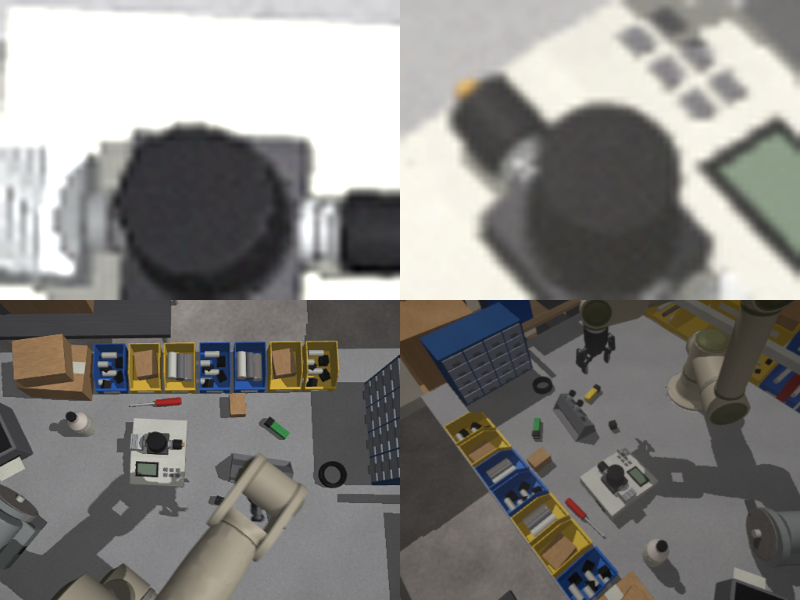

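The cap stands flat and centred. In the top view its top disk is at crop (197,200) against a predicted (191,197), and in the scene view (609,172) against (603,160), roughly 2–4 mm. The rest of the bench is unchanged and the arm is clear.

```bash
python3 -c "
from rig import finish_job
print(finish_job())"
```

```text
the job is handed in; nothing more can be done
None
```

I handed the job in at about 21 s of the 51 s allowed. The reference cell is home in the photometer well, and the light-shield cap stands over it on the turret. The hand-in reports no verdict, so these are my own last checks.

- **Cell:** I gripped it by the stopper on its frosted sides, drew it out along the rack's slope, stood it upright and turned it a quarter turn. On the way down it caught the well's rear lead-in with about 11 N, so I shifted it 3 mm forward. It then went down freely and was still held when it touched the floor, about 43 mm below that contact. The pictures showed its rib running from lamp to detector.
- **Cap:** It made contact at tool height 99.7 mm, where 99.4 mm was expected. In the last pictures it looks flat and about 2–4 mm off the centre I predicted, against a limit of 9 mm.
- **Rest of the bench:** In the last pictures everything else looked undisturbed and the arm stood clear. The top view of the rack was partly hidden by the arm, and I judged this by eye only.

**Disagreements:**
- The cameras put the well and the cell's rib at x = 597 mm. The cell only went in at tool x = 594 mm, so I trusted the arm's position and centred the cap on that.
- One move call was refused because a row lacked some keys. Nothing moved, and I sent it again.

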